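# Register the jig block in the corner of the bench fence

## Robot

A 6-joint arm with a two-finger parallel gripper is mounted at the origin on the work surface. World frame = base frame: x ahead of the robot, y to its left, z up, the work surface at z = 0. Lengths are in m, angles in rad, forces in N, time in s.
With the tool pointing down it reaches from about 0.35 to 0.775 m from the base axis. Payload 5.5 kg.
Tool frame: the origin (TCP) lies at the very end of the fingers, on their centre line; the grasp point (between the pads) lies 19 mm behind it; z points along the fingers, y is the line along which they close (so a half turn about z gives the same grasp; the last joint's range is limited). The gripper opens to 85 mm and grips with 20 to 120 N. Pads are 22 mm wide; open, the fingers measure 114 mm over their backs; the gripper's body (76 mm by 85 mm) begins 54 mm behind the grasp point. The pads swing forward as they close: fully open they stand 13 mm farther back than shut.
Start: joints at [1.148, 0.313, 0.046, 1.304, 0, 1.431], TCP at [0.16, 0.552, 0.231] pointing down, gripper open.
Joint ranges: [-2.76, 2.76], [-0.86, 1.69], [-1.03, 1.26], [-2.2, 2.34], [-1.47, 1.5], [-3.14, 3.14]. Speed limits (rad/s): [2.57, 2.57, 3.14, 3.14, 3.14, 3.14].

## Interface

Orientations are given as a unit quaternion [w, x, y, z].
In Python, from workcell import env gives the robot as it stands. The module is installed in compiled form; this text tells all that it offers.
- The arm moves only by the tool jog_arm, never from a script. Its arguments are lists of equal length, an entry for each row: "gripper": the opening, from 0 (shut) to 1 (fully open); "offset": the shift along the world's x, y, z in cm, a list of three; "twist": the turn about the world's z in degrees. In form: {"gripper": [gripper, ...], "offset": [[dx, dy, dz], ...], "twist": [twist, ...]}. A call has exactly 8 rows; each row is the pose to reach, as a shift and turn from the pose commanded when the call began; what a row does not reach only later rows make up. A row lasts 1/8 s, in which the tool goes at most 62.5 mm and 10.7 degrees, less where a joint would pass 70% of its speed; a pose out of reach is approached as far as the arm can. A call with a gripper value outside its range is refused whole. The fingers move at their own pace and stop on an object; "squeeze" is the grip in N (left out, the last holds). Time passes only in rows, so rows that repeat a pose let the fingers close, or fill a call up. It gives the time, the measured TCP pose, the force, the opening and the grip force at its end, in the units of the state.
- env.get_state(): the state, without advancing time (a new reading comes with each control period).
- env.read_camera(name): name is "scene" or "top" or "wrist"; returns a dict with "image" (420x560x3 uint8, red, green, blue), "z_map" (420x560 float32, m along the optical axis (not along the pixel's ray), 0 where there is no reading), "fovy" (degrees; the focal length in pixels is half the picture's height over the tangent of half this angle, whatever the lens; pixels are square), "cx", "cy" (the principal point, pixels), "distortion" ([k1, k2, p1, p2, k3] as OpenCV has them; the pictures are not rectified), "cam_to_world" (4x4, takes a point from camera to world coordinates). Camera axes: x right, y up, looking along -z (the intrinsics and any distortion apply to the point x, -y, -z); pixel columns grow to the right and rows downward; lengths in m; the calibration is good to about 2 mm. A picture is of the moment at which its call begins.
- env.hand_in(): hands the job in; it is judged then, once.
The state is a dict: "clock": time; "joint_pos": joint angles; "qvel": joint speeds; "tau": joint torques, N m; "tcp_pos": TCP position; "orientation": TCP orientation; "wrist_force": force on the tool from outside, world axes, zero at the start; "ft_torque": the same for the moment, N m; "finger_gap": finger opening in m; "grip_force": force on a finger pad.
Only numpy, scipy, OpenCV 4.12 (cv2) and the standard library are available. Lean on these libraries where they do the work, as an engineer would, in place of code of your own. Each camera call takes 0.05 s, during which the arm holds its last target. There are 200 camera calls.

## Task

Push the plywood jig block gently along the bench until a long side of it lies flat against the wooden fence and its end is up against the red stop, so that it sits square in that corner. Only push it from outside with the fingers: keep it flat on the bench, never lifting or tipping it, and do not touch the freshly glued brass pin on its top. Leave the other things on the bench where they are.

Things in the scene. Friction and masses are not known exactly. Their poses are not given: they have to be found in the camera images.
- jig: loose plywood block, 95 (x) x 110 (y) x 50 (z) mm, about 0.4 kg (0.28 to 0.56 kg), too wide to grip, sliding on the bench with friction of about 0.5 to 0.7 (1 to 4 N to push); a brass pin stands on the middle of its top. Origin: centre of its underside. Its long sides are the faces at x = +-47.5 mm, its ends those at y = +-55 mm. It starts in front of the fence (between robot and fence), askew to the fence by up to 0.3 rad, with its +x side towards the fence
- pin: brass pin, 10 mm across, 20 mm high, glued upright on the middle of the jig block's top (so its tip is 70 mm above the bench); it must not be touched. Origin: centre of its foot
- fence: straight wooden fence fixed rigidly to the bench, 30 (x) x 500 (y) x 40 (z) mm, with an aluminium strip on top. Origin: centre of its underside. Its y axis runs along the fence; its working face, at x = -15 mm, looks towards the robot
- stop: red steel stop fixed to the bench in front of the fence, near its left or its right end (this varies), 80 (x) x 30 (y) x 40 (z) mm, with a black knob to 50 mm height on top; its axes are parallel to the fence's and it reaches nearly to the fence. Origin: centre of its underside; its working face is the one towards the middle of the fence, 15 mm from its origin along y
- fitting: bystander: loose brass pipe fitting standing in front of the other end of the fence, 36 mm across, 44 mm high. Origin: centre of its underside
- spray: bystander: white spray bottle with green head, 68 mm across, 211 mm high, standing to the left. Origin: centre of its underside
- clamp: bystander: blue-handled bar clamp lying on the bench to the right, about 200 x 150 mm, 23 mm high. Origin: on the bench near its middle; its bar runs along its x axis
- tub: bystander: white tub with grey lid, 76 mm across, 60 mm high, standing beyond the fence. Origin: centre of its underside
Not all that is in view belongs to the job. Several things have the shape of the jig; the one meant has the colours described above. Of the things shaped like the stop, the red one is meant.

How it is judged:
By the outcome, as a careful person would: the job done as asked, in the order asked, and still so for the second after the job is handed in, with the robot touching nothing.
It also fails if it takes over 48 s, if anything falls off the work surface, if the arm or the gripper's body presses on something with over 40 N, if the wrist force passes 120 N, or if a joint passes its speed limit or range.

## Working session

There is one attempt and no reset: what is moved stays moved. The work goes in short steps, Python scripts to look and compute and a tool call to move; the robot and the scene stay as the last step left them, time stands still between calls to the robot, and variables do not carry over. Pictures are saved under pics/ and viewed, at most 10 in all, crops included, and the job is handed in when it is done.

Besides the shell and the picture viewer there is one more tool, called after ">>>" by a JSON object that holds its "fn" and its "kwargs", one argument or row to a line. jog_arm: Moves the arm, as the interface text tells. Its arguments: {"type":"object","properties":{"gripper":{"type":"array"},"offset":{"type":"array"},"twist":{"type":"array"},"squeeze":{"type":"number"}},"required":["gripper","offset","twist"]}

```bash
mkdir -p pics
cat > h.py <<'E'
import numpy as np, cv2, pickle
from workcell import env
def snap(n,fn):
    c=env.read_camera(n); pickle.dump(c,open(fn+'.pkl','wb')); cv2.imwrite('pics/'+fn+'.png',c['image'][:,:,::-1]); return c
def K(c):
    f=210/np.tan(np.radians(c['fovy'])/2); return np.array([[f,0,c['cx']],[0,f,c['cy']],[0,0,1.]])
def ray(c,uv):
    p=cv2.undistortPoints(np.array(uv,float).reshape(-1,1,2),K(c),np.array(c['distortion'],float)).reshape(-1,2)
    d=np.c_[p[:,0],-p[:,1],-np.ones(len(p))]; T=np.array(c['cam_to_world']); return T[:3,3],d@T[:3,:3].T
def atz(c,uv,z):
    o,d=ray(c,uv); return o+d*((z-o[2])/d[:,2])[:,None]
def depth(c,uv):
    o,d=ray(c,uv); z=np.array([c['z_map'][int(round(v)),int(round(u))] for u,v in uv]); return o+d*z[:,None]
E
python3 -c "
from h import *
for n in ['scene','top']:
  c=snap(n,n+'0'); print(n,c['fovy'],c['cam_to_world'])
print(env.get_state())"
```

```text
scene 53.63799288309454 [[ 0.74189247 -0.53765541  0.40065224  0.96900542]
 [ 0.67050546  0.5910946  -0.44836325 -0.42258305]
 [ 0.00424155  0.60127684  0.79902952  0.88680252]
 [ 0.          0.          0.          1.        ]]
top 49.28590549717198 [[ 1.67359756e-03  9.97200824e-01 -7.47510308e-02  4.63965651e-01]
 [-9.99986636e-01  1.30325128e-03 -5.00290014e-03  4.31134059e-02]
 [-4.89147676e-03  7.47584047e-02  9.97189678e-01  1.46743414e+00]
 [ 0.00000000e+00  0.00000000e+00  0.00000000e+00  1.00000000e+00]]
{'clock': 0.1, 'joint_pos': array([1.14839751e+00, 3.13915263e-01, 4.50907774e-02, 1.30363529e+00,
       3.06882811e-05, 1.43121095e+00]), 'qvel': array([ 0.00055724, -0.00211867,  0.00402224,  0.00087794, -0.00126795,
        0.00148288]), 'tau': array([ 4.06279971e-03, -4.81724811e+01,  2.99243599e+01,  1.27120127e-02,
       -4.66551683e-05, -7.65072059e-07]), 'tcp_pos': array([0.16025625, 0.55172694, 0.23050304]), 'orientation': array([-2.45387383e-04,  1.40935894e-01,  9.90018374e-01, -7.94851123e-04]), 'wrist_force': array([-0.90753606,  0.44022177,  0.18160439]), 'ft_torque': array([-0.00352495,  0.03972384,  0.05915108]), 'grip_force': 0.0, 'finger_gap': 0.0852535537307977}
```

View pics/top0.png

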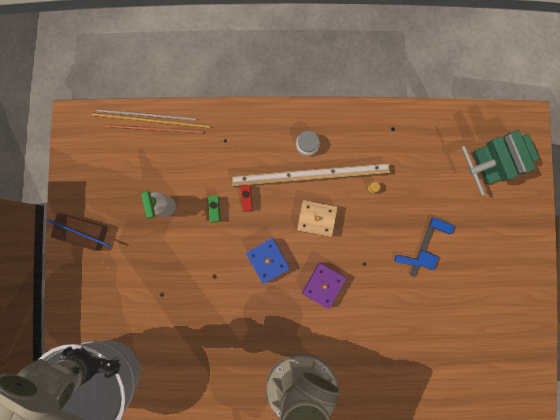

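View pics/scene0.png

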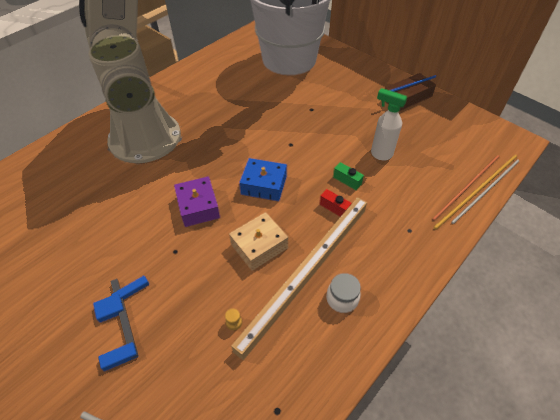

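The top view has three jig-shaped blocks: plywood/tan (318,218), blue (268,261) and purple (325,286). The tan one matches the description. Of the two stops, red (246,198) and green (214,209), the red one at the left end of the fence is meant. I'll confirm both in an enlarged crop.

```bash
python3 -c "
from h import *
im=cv2.imread('pics/top0.png')[150:300,220:400]
cv2.imwrite('pics/crop0.png',cv2.resize(im,None,fx=4.4,fy=4,interpolation=2) if 0 else cv2.resize(im,None,fx=4,fy=4,interpolation=cv2.INTER_CUBIC))
"
```

```text
(no output)
```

View pics/crop0.png

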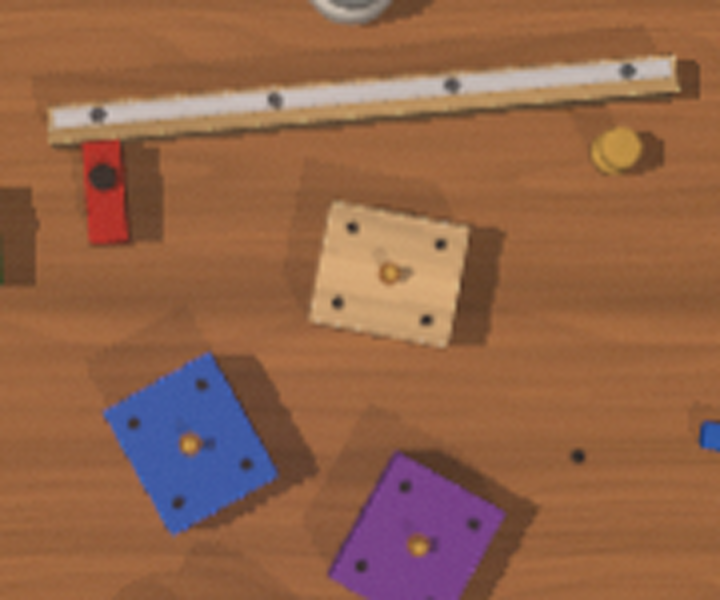

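The crop shows the tan block with top corners at (333,201), (469,226), (446,347) and (310,321), and the brass pin at (390,273). The red stop spans (82,140)–(130,243), touching the fence's left end. I'm confirming tan jig and red stop.

```bash
cat >> h.py <<'E'
def show(c,zj=.05):
    """auto: jig top, fence top, stop top by colour + depth, in world"""
    h,w=c['z_map'].shape; uu,vv=np.meshgrid(np.arange(w),np.arange(h)); uv=np.c_[uu.ravel(),vv.ravel()]
    o,d=ray(c,uv); return (o+d*c['z_map'].reshape(-1,1)).reshape(h,w,3)
E
python3 -c "
from h import *
c=pickle.load(open('top0.pkl','rb'))
o=lambda L:[((u+.5)/4-.5+220,(v+.5)/4-.5+150) for u,v in L]
np.set_printoptions(precision=4,suppress=True)
j=atz(c,o([(333,201),(469,226),(446,347),(310,321)]),.05);print('jig',j,j.mean(0))
e=j[0]-j[3];e2=j[1]-j[2];print('x-axis ang',np.arctan2((e+e2)[1],(e+e2)[0])); f=j[0]-j[1]+j[3]-j[2];print('y ang-90',np.arctan2(-f[0],f[1]),np.linalg.norm(e),np.linalg.norm(f)/2)
print('fence bottom front',atz(c,o([(50,144),(680,92)]),0)); print('fence top back',atz(c,o([(49,108),(672,56)]),.04))
print('stop top',atz(c,o([(82,142),(120,140),(130,242),(90,244)]),.04))
print('fit,pin',atz(c,o([(620,146)]),.044),atz(c,o([(390,273)]),.07))
P=show(c)
print('heights jig,fence,stop',depth(c,[(310,210),(330,225),(290,177),(350,172),(249,205)]))
"
```

```text
jig [[ 0.599  -0.0044  0.05  ]
 [ 0.5797 -0.1101  0.05  ]
 [ 0.4857 -0.0917  0.05  ]
 [ 0.5057  0.0135  0.05  ]] [ 0.5425 -0.0482  0.05  ]
x-axis ang -0.19153876582501744
y ang-90 -0.18449977285248997 0.0949754132214596 0.10730943464562497
fence bottom front [[ 0.6498  0.2226  0.    ]
 [ 0.6933 -0.2886  0.    ]]
fence top back [[ 0.6734  0.2188  0.04  ]
 [ 0.7158 -0.2737  0.04  ]]
stop top [[0.6464 0.1925 0.04  ]
 [0.6479 0.1626 0.04  ]
 [0.5676 0.1541 0.04  ]
 [0.566  0.1854 0.04  ]]
fit,pin [[ 0.6434 -0.2302  0.044 ]] [[ 0.5419 -0.0472  0.07  ]]
heights jig,fence,stop [[ 0.5675 -0.0265  0.0499]
 [ 0.5212 -0.089   0.0435]
 [ 0.6726  0.0356  0.0371]
 [ 0.6892 -0.1542  0.0356]
 [ 0.5836  0.1639  0.041 ]]
```

>>> {"fn": "jog_arm", "kwargs": {
  "gripper": [0.6,0.6,0.6,0.6,0.6,0.6,0.6,0.6],
  "offset": [
    [3,-5.2,0],
    [6,-10.4,0],
    [9,-15.6,-1],
    [12,-20.8,-2],
    [15,-26,-3],
    [18,-31.2,-4],
    [21,-36.4,-5],
    [24,-41.6,-6]
  ],
  "twist": [0.5,1,2,3,4,5,5.4,5.4]
}}

```text
clock: 1.1
tcp_pos: [0.401, 0.1344, 0.171]
orientation: [0.0, 0.094, 0.996, 0.0]
wrist_force: [1.5, 0.4, 0.4]
finger_gap: 0.0512
grip_force: 0.0
```

>>> {"fn": "jog_arm", "kwargs": {
  "gripper": [0.6,0.6,0.6,0.6,0.6,0.6,0.6,0.6],
  "offset": [
    [2,-5.5,-2],
    [4,-11,-4],
    [6,-16.9,-5],
    [6,-16.9,-5],
    [6,-16.9,-8],
    [6,-16.9,-11],
    [6,-16.9,-11],
    [6,-16.9,-11]
  ],
  "twist": [0,0,0,0,0,0,0,0]
}}

```text
clock: 2.1
tcp_pos: [0.4607, -0.0323, 0.0622]
orientation: [0.0, 0.094, 0.996, 0.0]
wrist_force: [0.1, -0.3, -0.2]
finger_gap: 0.0509
grip_force: 0.0
```

```bash
python3 -c "
from h import *
a=snap('wrist','w1');b=snap('scene','s1')
print(env.get_state()['tcp_pos'])
cv2.imwrite('pics/m1.png',np.hstack([cv2.resize(a['image'],(400,300)),cv2.resize(b['image'][100:360,100:400],(346,300))])[:,:,::-1])"
```

```text
[ 0.46150176 -0.03263454  0.06268578]
```

View pics/m1.png

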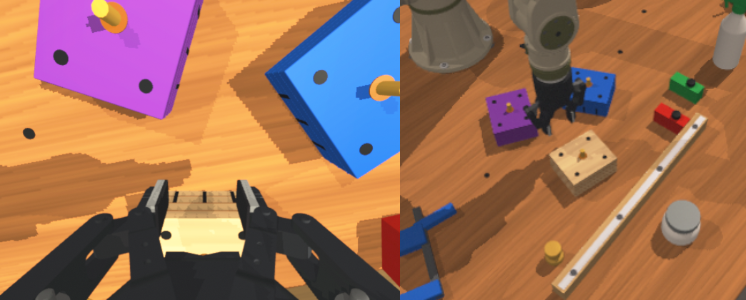

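>>> {"fn": "jog_arm", "kwargs": {
  "gripper": [0.6,0.6,0.6,0.6,0.6,0.6,0.6,0.6],
  "offset": [
    [0,0,-2.5],
    [0,0,-4.8],
    [0,0,-4.8],
    [0.5,-0.1,-4.8],
    [1.0,-0.2,-4.8],
    [1.5,-0.3,-4.8],
    [2.0,-0.4,-4.8],
    [2.5,-0.5,-4.8]
  ],
  "twist": [0,0,0,0,0,0,0,0]
}}

```text
clock: 3.2
tcp_pos: [0.4858, -0.0379, 0.0134]
orientation: [0.0, 0.094, 0.996, -0.0]
wrist_force: [-4.8, -0.4, 2.5]
finger_gap: 0.051
grip_force: 1.5
```

>>> {"fn": "jog_arm", "kwargs": {
  "gripper": [0.6,0.6,0.6,0.6,0.6,0.6,0.6,0.6],
  "offset": [
    [0.4,-0.07,0],
    [0.8,-0.14,0],
    [1.2,-0.2,0],
    [1.6,-0.25,0],
    [2.0,-0.3,0],
    [2.4,-0.35,0],
    [2.9,-0.4,0],
    [3.4,-0.42,0]
  ],
  "twist": [1,2,3,4,5,6,7,8]
}}

```text
clock: 4.2
tcp_pos: [0.5174, -0.042, 0.0128]
orientation: [-0.002, 0.024, 1.0, -0.0]
wrist_force: [-5.1, 0.2, 3.0]
finger_gap: 0.0515
grip_force: 2.7
```

>>> {"fn": "jog_arm", "kwargs": {
  "gripper": [0.6,0.6,0.6,0.6,0.6,0.6,0.6,0.6],
  "offset": [
    [0.4,-0.02,0],
    [0.8,-0.03,0],
    [1.2,-0.03,0],
    [1.6,-0.03,0],
    [2.0,-0.02,0],
    [2.4,-0.01,0],
    [2.8,0.01,0],
    [3.2,0.04,0]
  ],
  "twist": [1,2,3,4,5,6,7,7.8]
}}

```text
clock: 5.2
tcp_pos: [0.5517, -0.0416, 0.0133]
orientation: [-0.0, -0.044, 0.999, 0.0]
wrist_force: [-2.1, -0.2, -1.2]
finger_gap: 0.0511
grip_force: 1.1
```

```bash
python3 -c "
from h import *
c=snap('top','t2')
im=c['image'][150:300,220:400,::-1]; cv2.imwrite('pics/t2c.png',cv2.resize(im,None,fx=4,fy=4,interpolation=2))
print(env.get_state()['tcp_pos'])"
```

```text
[ 0.55234028 -0.04154226  0.01342459]
```

View pics/t2c.png

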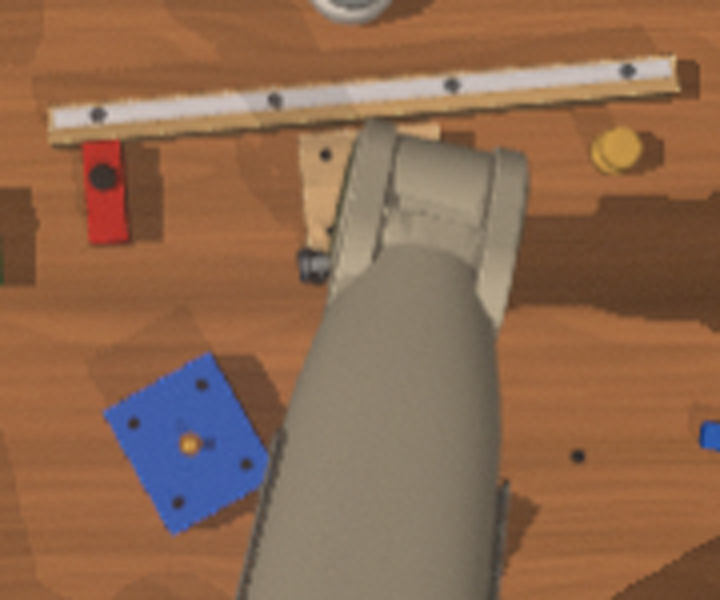

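The block is now nearly parallel to the fence, with its front top edge at (300,136)–(440,125) in the crop and a gap of about 1 cm. Next I'll go round to its right end.

>>> {"fn": "jog_arm", "kwargs": {
  "gripper": [0.6,0.6,0.6,0.6,0.6,0.6,0.6,0.6],
  "offset": [
    [-1.5,0,0],
    [-3,0,2],
    [-3,0,6],
    [-3,0,10],
    [-1,-3,10.5],
    [2,-6,10.5],
    [5,-8.6,10.5],
    [6.4,-8.6,10.5]
  ],
  "twist": [0,0,-10,-20,-30,-40,-50,-60]
}}

```text
clock: 6.25
tcp_pos: [0.6183, -0.1299, 0.1189]
orientation: [0.002, 0.465, 0.885, 0.001]
wrist_force: [0.0, 0.2, 0.3]
finger_gap: 0.0513
grip_force: 0.0
```

>>> {"fn": "jog_arm", "kwargs": {
  "gripper": [0.6,0.6,0.6,0.6,0.6,0.6,0.6,0.6],
  "offset": [
    [0,0,0],
    [0,0,0],
    [0,0,0],
    [0,0,0],
    [0,0,-2],
    [0,0,-4],
    [0,0,-5],
    [0,0,-5]
  ],
  "twist": [-10,-20,-30,-30,-30,-30,-30,-30]
}}

```text
clock: 7.25
tcp_pos: [0.6152, -0.1274, 0.0678]
orientation: [-0.0, 0.675, 0.738, -0.0]
wrist_force: [0.4, 0.1, 0.5]
finger_gap: 0.0514
grip_force: 0.0
```

```bash
python3 -c "
from h import *
a=snap('wrist','w3');b=snap('scene','s3');c=snap('top','t3')
print(env.get_state()['tcp_pos'],env.get_state()['orientation'])
R=lambda x:cv2.resize(x,(390,300))
cv2.imwrite('pics/m3.png',np.vstack([np.hstack([R(a['image']),R(b['image'][160:360,150:410])]),np.hstack([R(c['image'][150:280,231:400]),R(b['image'])])])[:,:,::-1])"
```

```text
[ 0.61620551 -0.12782119  0.06925515] [7.74932694e-04 6.75356748e-01 7.37490692e-01 3.75074206e-04]
```

View pics/m3.png

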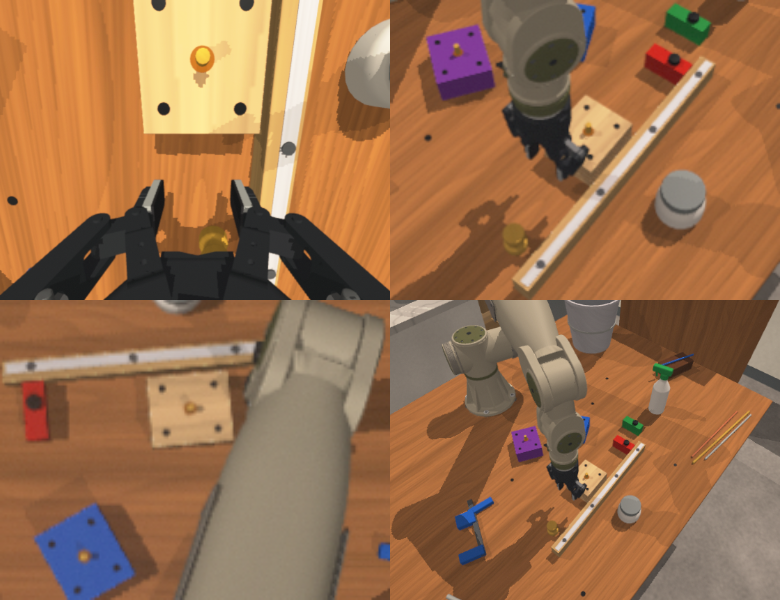

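The wrist view shows the jig squarely ahead of the fingers, with its end edge at (144,133)–(262,133) and the fence to the right. The top view shows it parallel to the fence with a small gap. Now I'll measure the gaps numerically.

```bash
cat >> h.py <<'E'
th=.0859; ct,st=np.cos(th),np.sin(th)
def meas(c,name=''):
    import warnings
    P=show(c); hsv=cv2.cvtColor(c['image'],cv2.COLOR_RGB2HSV)
    m=(abs(P[...,2]-.05)<.005)&(P[...,0]>.45)&(P[...,0]<.72)&(abs(P[...,1])<.22)&(hsv[...,0]>8)&(hsv[...,0]<30)&(hsv[...,1]<150)&(hsv[...,2]>110)
    n,l,s,_=cv2.connectedComponentsWithStats(m.astype(np.uint8)); k=1+s[1:,4].argmax(); v,u=np.where(l==k)
    q=atz(c,np.c_[u,v],.05)[:,:2]; r=cv2.minAreaRect((q*1000).astype(np.float32)); b=cv2.boxPoints(r)
    S=b@[ct,st]; T=b@[-st,ct]; print(name,'jig rect',r,'s',np.sort(S),'t',np.sort(T))
E
python3 -c "
from h import *
np.set_printoptions(precision=1,suppress=True)
meas(pickle.load(open('t3.pkl','rb')),'top');meas(pickle.load(open('w3.pkl','rb')),'wrist')
c=pickle.load(open('w3.pkl','rb'));k=560/390;g=420/300
q=1000*atz(c,[(144*k,133*g),(262*k,133*g)],.05)[:,:2];print('jig end',q@[ct,st],q@[-st,ct])
P=show(c);M=abs(P[...,2]-.035)<.012
h=P[(P[...,2]>.03)&(P[...,2]<.045)&(P[...,1]>-.05)&(P[...,0]>.63)][:,:2]
for y in (-.04,0,.03):
  w=h[abs(h[:,1]-y)<.004]
  if len(w): print('fence',y,1000*np.percentile(w@[ct,st],[1,5,95]))
" 2>&1 | tail -30
```

```text
top jig rect ((607.9339599609375, -36.18841552734375), (95.1364517211914, 109.91650390625), 5.271511554718018) s [554.7 555.4 649.8 650.5] t [-143.5 -142.9  -33.5  -33. ]
wrist jig rect ((611.2024536132812, -43.614356994628906), (94.1845474243164, 91.11711883544922), 5.002501964569092) s [558.1 558.2 652.2 652.4] t [-141.5 -141.4  -50.4  -50.3]
jig end [558.4 654.8] [-141.  -140.9]
fence -0.04 [662.4 662.7 756.3]
fence 0 [662.5 662.8 751. ]
```

>>> {"fn": "jog_arm", "kwargs": {
  "gripper": [0.5,0.5,0.5,0.5,0.5,0.5,0.5,0.5],
  "offset": [
    [0,0,-2.5],
    [0,0,-5.3],
    [0,0,-5.3],
    [-0.09,1,-5.3],
    [-0.17,2,-5.3],
    [-0.22,2.6,-5.3],
    [-0.27,3.2,-5.3],
    [-0.34,4,-5.3]
  ],
  "twist": [0,0,0,0,0,0,0,0]
}}

```text
clock: 8.4
tcp_pos: [0.6132, -0.0887, 0.0164]
orientation: [0.002, 0.676, 0.737, -0.0]
wrist_force: [0.2, -5.4, 2.5]
finger_gap: 0.0425
grip_force: 2.5
```

>>> {"fn": "jog_arm", "kwargs": {
  "gripper": [0.5,0.5,0.5,0.5,0.5,0.5,0.5,0.5],
  "offset": [
    [-0.06,0.7,0],
    [-0.12,1.4,0],
    [-0.18,2.1,0],
    [-0.24,2.8,0],
    [-0.3,3.5,0],
    [-0.36,4.2,0],
    [-0.42,4.9,0],
    [-0.48,5.6,0]
  ],
  "twist": [0,0,0,0,0,0,0,0]
}}

```text
clock: 9.4
tcp_pos: [0.6084, -0.0326, 0.0164]
orientation: [0.002, 0.676, 0.737, -0.0]
wrist_force: [0.1, -5.7, 4.8]
finger_gap: 0.0427
grip_force: 2.9
```

```bash
python3 -c "
from h import *
np.set_printoptions(precision=1,suppress=True)
meas(snap('top','t4'),'top');meas(snap('wrist','w4'),'wrist')
p=env.get_state()['tcp_pos'][:2]*1000;print('tcp',p@[ct,st],p@[-st,ct])"
```

```text
top jig rect ((601.1219482421875, 46.386260986328125), (95.09481811523438, 78.6928939819336), 4.592000961303711) s [555.1 555.6 650.2 650.7] t [-45.  -44.4  33.7  34.3]
wrist jig rect ((605.5764770507812, 28.274547576904297), (94.1993637084961, 105.92046356201172), 4.933389186859131) s [558.7 558.7 652.9 652.9] t [-76.8 -76.7  29.2  29.2]
tcp 603.222430358499 -83.6113607551768
```

>>> {"fn": "jog_arm", "kwargs": {
  "gripper": [0.5,0.5,0.5,0.5,0.5,0.5,0.5,0.5],
  "offset": [
    [-0.07,0.8,0],
    [-0.14,1.6,0],
    [-0.21,2.4,0],
    [-0.28,3.2,0],
    [-0.34,4.0,0],
    [-0.41,4.8,0],
    [-0.47,5.5,0],
    [-0.52,6.1,0]
  ],
  "twist": [0,0,0,0,0,0,0,0]
}}

```text
clock: 10.5
tcp_pos: [0.6029, 0.0284, 0.0161]
orientation: [0.001, 0.676, 0.737, -0.0]
wrist_force: [0.9, -6.9, 4.5]
finger_gap: 0.0428
grip_force: 3.1
```

>>> {"fn": "jog_arm", "kwargs": {
  "gripper": [0.5,0.5,0.5,0.5,0.5,0.5,0.5,0.5],
  "offset": [
    [-0.01,0.1,0],
    [-0.02,0.2,0],
    [-0.03,0.3,0],
    [-0.03,0.4,0],
    [-0.04,0.5,0],
    [-0.04,0.5,0],
    [-0.04,0.5,0],
    [-0.04,0.5,0]
  ],
  "twist": [0,0,0,0,0,0,0,0]
}}

```text
clock: 11.5
tcp_pos: [0.6024, 0.0333, 0.016]
orientation: [0.001, 0.676, 0.737, -0.0]
wrist_force: [0.5, -5.8, 5.2]
finger_gap: 0.0427
grip_force: 3.0
```

>>> {"fn": "jog_arm", "kwargs": {
  "gripper": [0.5,0.5,0.5,0.5,0.5,0.5,0.5,0.5],
  "offset": [
    [-0.0,0.05,0],
    [-0.01,0.1,0],
    [-0.01,0.15,0],
    [-0.02,0.2,0],
    [-0.02,0.25,0],
    [-0.03,0.3,0],
    [-0.03,0.3,0],
    [-0.03,0.3,0]
  ],
  "twist": [0,0,0,0,0,0,0,0]
}}

```text
clock: 12.5
tcp_pos: [0.6022, 0.0362, 0.0161]
orientation: [0.001, 0.676, 0.737, -0.0]
wrist_force: [0.4, -5.7, 4.4]
finger_gap: 0.0428
grip_force: 3.1
```

```bash
python3 -c "
from h import *
np.set_printoptions(precision=1,suppress=True)
meas(snap('wrist','w5'),'wrist')
c=snap('scene','s5');cv2.imwrite('pics/s5c.png',cv2.resize(c['image'][140:300,230:400],None,fx=3.7,fy=3.7,interpolation=2)[:,:,::-1])"
```

```text
wrist jig rect ((599.6651611328125, 95.32858276367188), (94.17422485351562, 107.12835693359375), 4.900108814239502) s [558.5 558.6 652.7 652.7] t [-10.1 -10.   97.1  97.1]
```

View pics/s5c.png

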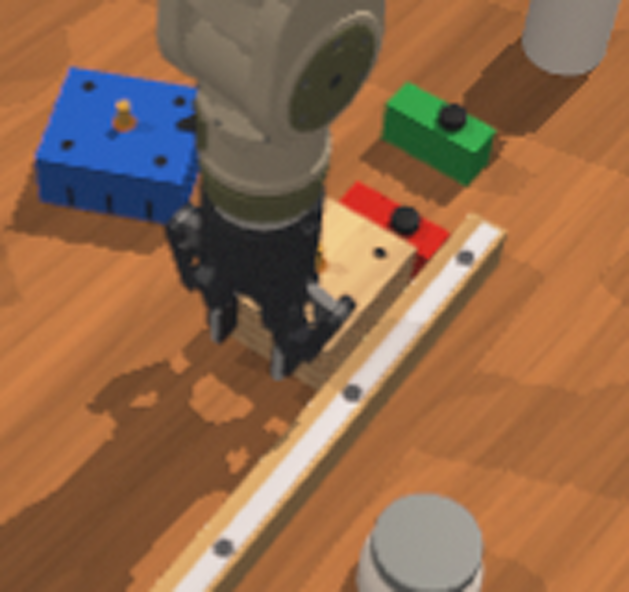

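The block is next to the red stop, near (400,225) in the crop, and still a few mm off the fence. I'll keep creeping until the force rises.

>>> {"fn": "jog_arm", "kwargs": {
  "gripper": [0.5,0.5,0.5,0.5,0.5,0.5,0.5,0.5],
  "offset": [
    [-0.0,0.05,0],
    [-0.01,0.1,0],
    [-0.01,0.15,0],
    [-0.02,0.2,0],
    [-0.02,0.25,0],
    [-0.03,0.3,0],
    [-0.03,0.3,0],
    [-0.03,0.3,0]
  ],
  "twist": [0,0,0,0,0,0,0,0]
}}

```text
clock: 13.6
tcp_pos: [0.6019, 0.0392, 0.016]
orientation: [0.001, 0.676, 0.737, -0.0]
wrist_force: [0.5, -5.7, 4.8]
finger_gap: 0.0421
grip_force: 3.1
```

>>> {"fn": "jog_arm", "kwargs": {
  "gripper": [0.5,0.5,0.5,0.5,0.5,0.5,0.5,0.5],
  "offset": [
    [-0.0,0.05,0],
    [-0.01,0.1,0],
    [-0.01,0.15,0],
    [-0.02,0.2,0],
    [-0.02,0.2,0],
    [-0.02,0.2,0],
    [-0.02,0.2,0],
    [-0.02,0.2,0]
  ],
  "twist": [0,0,0,0,0,0,0,0]
}}

```text
clock: 14.6
tcp_pos: [0.6017, 0.0397, 0.0161]
orientation: [0.002, 0.676, 0.737, -0.001]
wrist_force: [1.3, -11.0, 4.5]
finger_gap: 0.0425
grip_force: 5.5
```

The force rose to 11 N and the motion stopped, so the block is against the stop. Next I'll go round to the long side.

>>> {"fn": "jog_arm", "kwargs": {
  "gripper": [0.5,0.5,0.5,0.5,0.5,0.5,0.5,0.5],
  "offset": [
    [0.13,-1.5,0],
    [0.26,-3,2],
    [0.26,-3,7],
    [-1,-3,11],
    [-5,-3,11],
    [-8.1,0,11],
    [-8.1,3,11],
    [-8.1,5.6,11]
  ],
  "twist": [0,0,10,20,30,40,50,60]
}}

```text
clock: 15.6
tcp_pos: [0.5186, 0.0995, 0.1249]
orientation: [-0.001, 0.214, 0.977, 0.001]
wrist_force: [1.0, -0.3, -0.4]
finger_gap: 0.0426
grip_force: 0.0
```

>>> {"fn": "jog_arm", "kwargs": {
  "gripper": [0.5,0.5,0.5,0.5,0.5,0.5,0.5,0.5],
  "offset": [
    [0,0,0],
    [0,0,0],
    [0,0,0],
    [0,0,0],
    [0,0,-2],
    [0,0,-4],
    [0,0,-5],
    [0,0,-5]
  ],
  "twist": [10,20,30,30,30,30,30,30]
}}

```text
clock: 16.6
tcp_pos: [0.5191, 0.0984, 0.0746]
orientation: [-0.001, -0.043, 0.999, 0.0]
wrist_force: [-0.1, 0.3, 1.0]
finger_gap: 0.0428
grip_force: 0.0
```

```bash
python3 -c "
from h import *
np.set_printoptions(precision=3,suppress=True)
a=snap('wrist','w6');b=snap('scene','s6');meas(a,'wrist');s=env.get_state();print(s['tcp_pos'],s['orientation'])
cv2.imwrite('pics/m6.png',np.hstack([cv2.resize(a['image'],(400,300)),cv2.resize(b['image'][100:300,150:410],(390,300))])[:,:,::-1])"
```

```text
wrist jig rect ((577.3470458984375, 102.60470581054688), (58.700130462646484, 73.08841705322266), 5.780132293701172) s [554.127 555.222 612.82  613.915] t [15.713 16.593 88.794 89.673]
[0.52  0.098 0.076] [ 0.    -0.043  0.999  0.   ]
```

View pics/m6.png

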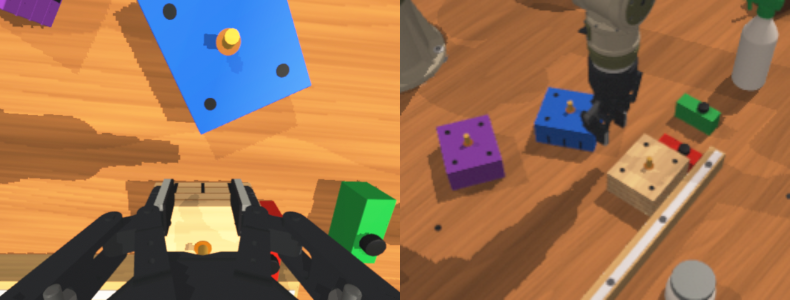

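The fingers are clear of the blue block, whose corner is at (203,133), and they are aligned with the jig side at (203,185). I'll go down and push towards the fence.

>>> {"fn": "jog_arm", "kwargs": {
  "gripper": [0.5,0.5,0.5,0.5,0.5,0.5,0.5,0.5],
  "offset": [
    [0,0,-3],
    [0,0,-6],
    [0,0,-6],
    [0.5,0.04,-6],
    [1.0,0.09,-6],
    [1.5,0.13,-6],
    [1.9,0.16,-6],
    [2.3,0.2,-6]
  ],
  "twist": [0,0,0,0,0,0,0,0]
}}

```text
clock: 17.7
tcp_pos: [0.5406, 0.1, 0.0152]
orientation: [-0.002, -0.043, 0.999, -0.0]
wrist_force: [-11.8, -2.0, 8.7]
finger_gap: 0.0426
grip_force: 5.4
```

>>> {"fn": "jog_arm", "kwargs": {
  "gripper": [0.5,0.5,0.5,0.5,0.5,0.5,0.5,0.5],
  "offset": [
    [0.1,0.01,0],
    [0.2,0.02,0],
    [0.3,0.03,0],
    [0.35,0.03,0],
    [0.4,0.03,0],
    [0.45,0.04,0],
    [0.5,0.04,0],
    [0.5,0.04,0]
  ],
  "twist": [0,0,0,0,0,0,0,0]
}}

```text
clock: 18.7
tcp_pos: [0.5447, 0.1004, 0.0149]
orientation: [-0.003, -0.043, 0.999, -0.0]
wrist_force: [-7.2, -1.8, 6.3]
finger_gap: 0.0427
grip_force: 3.8
```

>>> {"fn": "jog_arm", "kwargs": {
  "gripper": [0.5,0.5,0.5,0.5,0.5,0.5,0.5,0.5],
  "offset": [
    [0.05,0,0],
    [0.1,0.01,0],
    [0.15,0.01,0],
    [0.2,0.02,0],
    [0.25,0.02,0],
    [0.3,0.03,0],
    [0.35,0.03,0],
    [0.4,0.03,0]
  ],
  "twist": [0,0,0,0,0,0,0,0]
}}

```text
clock: 19.7
tcp_pos: [0.5486, 0.1007, 0.0149]
orientation: [-0.003, -0.043, 0.999, -0.0]
wrist_force: [-7.3, -1.1, 5.6]
finger_gap: 0.0429
grip_force: 3.8
```

>>> {"fn": "jog_arm", "kwargs": {
  "gripper": [0.5,0.5,0.5,0.5,0.5,0.5,0.5,0.5],
  "offset": [
    [0.05,0,0],
    [0.1,0.01,0],
    [0.15,0.01,0],
    [0.2,0.02,0],
    [0.2,0.02,0],
    [0.2,0.02,0],
    [0.2,0.02,0],
    [0.2,0.02,0]
  ],
  "twist": [0,0,0,0,0,0,0,0]
}}

```text
clock: 20.7
tcp_pos: [0.5503, 0.1008, 0.0149]
orientation: [-0.003, -0.043, 0.999, -0.0]
wrist_force: [-8.4, -0.9, 6.7]
finger_gap: 0.0424
grip_force: 4.3
```

>>> {"fn": "jog_arm", "kwargs": {
  "gripper": [0.5,0.5,0.5,0.5,0.5,0.5,0.5,0.5],
  "offset": [
    [0.05,0,0],
    [0.1,0.01,0],
    [0.15,0.01,0],
    [0.2,0.02,0],
    [0.2,0.02,0],
    [0.2,0.02,0],
    [0.2,0.02,0],
    [0.2,0.02,0]
  ],
  "twist": [0,0,0,0,0,0,0,0]
}}

```text
clock: 21.7
tcp_pos: [0.5502, 0.1008, 0.0148]
orientation: [-0.005, -0.044, 0.999, -0.001]
wrist_force: [-13.5, -3.5, 12.0]
finger_gap: 0.0427
grip_force: 7.1
```

The fence is reached: the motion stopped and the force rose. I'll now press the end once more in case it drifted off the stop.

>>> {"fn": "jog_arm", "kwargs": {
  "gripper": [0.5,0.5,0.5,0.5,0.5,0.5,0.5,0.5],
  "offset": [
    [-1,-0.1,0],
    [-2.2,-0.2,1],
    [-2.2,-0.2,6],
    [-2.2,-0.2,11],
    [-2.2,-4,11],
    [-2,-8.5,11],
    [2,-8.5,11],
    [6.4,-8.5,11]
  ],
  "twist": [0,0,-10,-20,-30,-40,-50,-60]
}}

```text
clock: 22.7
tcp_pos: [0.6206, 0.0156, 0.1267]
orientation: [0.001, 0.465, 0.885, 0.0]
wrist_force: [0.5, -0.3, 1.3]
finger_gap: 0.0428
grip_force: 0.0
```

>>> {"fn": "jog_arm", "kwargs": {
  "gripper": [0.5,0.5,0.5,0.5,0.5,0.5,0.5,0.5],
  "offset": [
    [0,0,0],
    [0,0,0],
    [0,0,0],
    [0,0,0],
    [0,0,-2],
    [0,0,-4],
    [0,0,-5],
    [0,0,-5]
  ],
  "twist": [-10,-20,-30,-30,-30,-30,-30,-30]
}}

```text
clock: 23.7
tcp_pos: [0.6193, 0.0166, 0.0749]
orientation: [-0.0, 0.675, 0.738, -0.0]
wrist_force: [-1.0, -0.3, 1.0]
finger_gap: 0.0428
grip_force: 0.0
```

```bash
python3 -c "
from h import *
np.set_printoptions(precision=1,suppress=True)
a=snap('wrist','w7');b=snap('top','t7');meas(a,'wrist');meas(b,'top');s=env.get_state();print(s['tcp_pos']*1000);p=1000*s['tcp_pos'][:2];print(p@[ct,st],p@[-st,ct])
cv2.imwrite('pics/m7.png',np.hstack([cv2.resize(a['image'],(400,300)),cv2.resize(b['image'][150:250,220:353],(400,300),interpolation=2)])[:,:,::-1])"
```

```text
wrist jig rect ((609.2764282226562, 99.48051452636719), (94.20899200439453, 96.4163589477539), 4.949132442474365) s [568.4 568.5 662.6 662.7] t [-1.4 -1.3 95.  95.1]
top jig rect ((604.942138671875, 117.09217834472656), (94.8577880859375, 83.57343292236328), 4.825978755950928) s [565.3 565.4 660.1 660.3] t [ 22.9  23.1 106.5 106.6]
[620.3  16.5  76.1]
619.445339636032 -36.8228827414216
```

View pics/m7.png

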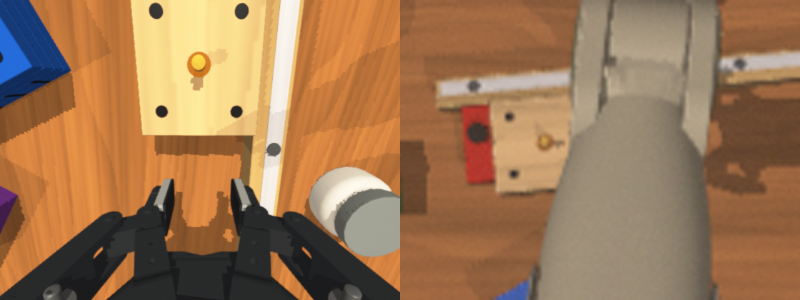

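The jig is flat on the fence (s 662.6 against the fence face at 662.6, angle within 0.1°). The top view shows its end beside the red stop at (492,140). Now a final gentle press at the end.

>>> {"fn": "jog_arm", "kwargs": {
  "gripper": [0.5,0.5,0.5,0.5,0.5,0.5,0.5,0.5],
  "offset": [
    [-0.6,0,-3],
    [-0.6,0,-6],
    [-0.6,0,-6],
    [-0.65,0.6,-6],
    [-0.7,1.2,-6],
    [-0.75,1.7,-6],
    [-0.78,2.1,-6],
    [-0.8,2.3,-6]
  ],
  "twist": [0,0,0,0,0,0,0,0]
}}

```text
clock: 24.8
tcp_pos: [0.6119, 0.0399, 0.0155]
orientation: [0.0, 0.675, 0.737, 0.0]
wrist_force: [-0.6, -0.2, -0.1]
finger_gap: 0.0427
grip_force: 0.0
```

>>> {"fn": "jog_arm", "kwargs": {
  "gripper": [0.5,0.5,0.5,0.5,0.5,0.5,0.5,0.5],
  "offset": [
    [-0.0,0.05,0],
    [-0.01,0.1,0],
    [-0.01,0.15,0],
    [-0.02,0.2,0],
    [-0.02,0.25,0],
    [-0.03,0.3,0],
    [-0.03,0.35,0],
    [-0.03,0.35,0]
  ],
  "twist": [0,0,0,0,0,0,0,0]
}}

```text
clock: 25.8
tcp_pos: [0.6115, 0.0405, 0.0153]
orientation: [0.001, 0.676, 0.737, -0.002]
wrist_force: [-0.7, -9.3, 0.1]
finger_gap: 0.0429
grip_force: 4.5
```

The block hasn't moved from the stop: contact came at the same t of -12 mm and it held 9 N. I'll withdraw and check.

>>> {"fn": "jog_arm", "kwargs": {
  "gripper": [0.5,0.5,0.5,0.5,0.5,0.5,0.5,0.5],
  "offset": [
    [0.05,-0.6,0],
    [0.13,-1.5,0],
    [0.26,-3,0],
    [0.26,-3,4],
    [0.26,-3,9],
    [0,-6,14],
    [-5,-11,16],
    [-10,-16,16]
  ],
  "twist": [0,0,0,0,0,0,0,0]
}}

```text
clock: 26.8
tcp_pos: [0.5254, -0.1057, 0.1767]
orientation: [0.002, 0.675, 0.738, 0.001]
wrist_force: [0.6, -1.6, 0.1]
finger_gap: 0.0428
grip_force: 0.0
```

>>> {"fn": "jog_arm", "kwargs": {
  "gripper": [0.5,0.5,0.5,0.5,0.5,0.5,0.5,0.5],
  "offset": [
    [0,-4,0],
    [0,-8,0],
    [0,-12,0],
    [0,-12,0],
    [0,-12,0],
    [0,-12,0],
    [0,-12,0],
    [0,-12,0]
  ],
  "twist": [0,0,0,0,0,0,0,0]
}}

```text
clock: 27.8
tcp_pos: [0.525, -0.223, 0.1748]
orientation: [0.0, 0.675, 0.738, 0.0]
wrist_force: [0.3, -0.5, 0.2]
finger_gap: 0.0424
grip_force: 0.0
```

```bash
python3 -c "
from h import *
np.set_printoptions(precision=1,suppress=True)
b=snap('top','t8');a=snap('scene','s8');meas(b,'top')
cv2.imwrite('pics/m8.png',np.hstack([cv2.resize(b['image'][140:260,220:400],(400,300),interpolation=2),cv2.resize(a['image'][130:310,160:400],(400,300),interpolation=2)])[:,:,::-1])"
```

```text
top jig rect ((606.4434204101562, 104.22650909423828), (96.02525329589844, 109.80049896240234), 5.261160373687744) s [564.8 565.5 660.8 661.5] t [ -3.4  -2.8 106.4 107. ]
```

View pics/m8.png

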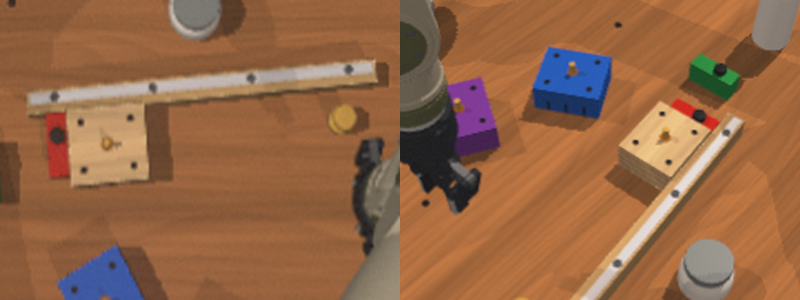

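The jig sits in the corner between the fence and the red stop, at (107,145) in the left panel. The other things are undisturbed and the robot is clear.

```bash
python3 -c "
from workcell import env
print(env.hand_in())"
```

```text
the job is handed in; nothing more can be done
None
```

The plywood jig block now sits square in the corner, a long side flat against the fence and its end against the red stop; the job was handed in at about 28 s, with the pin untouched and nothing else moved.

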